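# Put three reagent bottles back in their own drip dishes

### The arm

A 6-joint arm with a two-finger parallel gripper is mounted at the origin on a cart in front of the work surface, level with it; the furniture and walls round the work are solid. World frame = base frame: x ahead of the robot, y to its left, z up, the work surface at z = 0. Lengths are in mm, angles in rad, forces in N, time in s.
With the tool pointing down it reaches from about 350 to 925 mm from the base axis. Payload 6.4 kg.
Tool frame: the origin (TCP) lies at the very end of the fingers, on their centre line; the grasp point (between the pads) lies 19 mm behind it; z points along the fingers, x is the direction in which the jaws open and shut, and the axes are right-handed (so a half turn about z gives the same grasp; the last joint's range is limited). The gripper opens to 94 mm and grips with 3 to 60 N. Pads are 16 mm wide; open, the fingers measure 119 mm over their backs; the gripper's body (75 mm by 177 mm) begins 78 mm behind the grasp point.
Start: joints at [0.974, 0.245, 1.558, -0, 1.339, -0.174], TCP at [266.704, 592.776, 205.455] pointing down, gripper open.
Joint ranges: [-3.13, 3.13], [-1.02, 2.26], [0.13, 2.54], [-0.95, 4.09], [0.21, 2.88], [-2.74, 2.74]. Speed limits (rad/s): [2.57, 2.57, 3.14, 3.14, 3.14, 3.14].

### API

Orientations are given as a unit quaternion [x, y, z, w].
In Python, from bench import * gives the robot as it stands. Calls block until the motion is done:
- move_pose(position, orientation): joint-space move of the TCP to a pose.
- movel(position, speed=150, rot=None, max_force=None): straight line of the TCP; rot=None keeps the orientation; speed is the mean speed in mm/s. With max_force (N) it stops when the force on the tool has changed by that much, and returns True; else False.
- goto_joints(angles): joint-space move.
- let_go() and clamp(): open the fingers fully, or close them until they stop; the grip force is fixed at half the most.
- pause(seconds).
- solve_ik(position, orientation): joint angles nearest the present ones, or None.
- snapshot(name): name is "scene" or "top"; returns a dict with "frame" (384x512x3 uint8, red, green, blue), "z_map" (384x512 float32, mm along the optical axis (not along the pixel's ray), 0 where there is no reading), "K" (3x3 intrinsics, pixels), "rvec" (rotation vector, rad) and "tvec" (3), from world to camera coordinates, as OpenCV has them. Camera axes: x right, y down, z forward; pixel columns grow to the right and rows downward; lengths in mm; the calibration is good to about 2 mm. A picture is of the moment at which its call begins.
A pose or a line that the arm cannot do raises MotionError and nothing moves.
- hand_in(): hands the job in, once; it reports no verdict.
Readings, each from a call of its own:
- read_clock(): time.
- read_joint_positions(): joint angles.
- read_joint_velocities(): joint speeds.
- read_effort(): joint torques, N m.
- read_position(): TCP position.
- read_ee_rot(): TCP orientation.
- read_wrist_force(): force on the tool from outside, world axes, zero at the start.
- read_torque(): the same for the moment, N m.
- read_finger_gap(): opening from 0.0 (shut) to 1.0 (fully open).
Only numpy, scipy, OpenCV 4.12 (cv2) and the standard library are available. Lean on these libraries where they do the work, as an engineer would, in place of code of your own. Each camera call takes 0.05 s, during which the arm holds its last target.

### The job

The three reagent bottles have been put back in each other's drip dishes: move each one into the dish of the same colour as its cap, standing flat inside the rim. The bottles may be wet underneath, so never set one down on the bare worktop (the grey dish is there as a spare place to park one); keep them upright and leave the tape roll and the timer where they are.

Things in the scene. Friction and masses are not known exactly. Their poses are not given: they have to be found in the camera images.
- bottle_red: brown glass bottle, upright, diameter 57 mm up to its shoulder at 81 mm above its underside, then a red round screw cap, 31 mm in diameter, from 88 to 118 mm above the underside (the top); about 0.19 kg; grasp it by the cap. Origin: centre of its underside, z up along the bottle. Starts standing in the yellow dish.
- bottle_yellow: brown glass bottle, upright, diameter 57 mm up to its shoulder at 81 mm above its underside, then a yellow round screw cap, 31 mm in diameter, from 88 to 118 mm above the underside (the top); about 0.19 kg; grasp it by the cap. Origin: centre of its underside, z up along the bottle. Starts standing in the blue dish.
- bottle_blue: brown glass bottle, upright, diameter 57 mm up to its shoulder at 81 mm above its underside, then a blue round screw cap, 31 mm in diameter, from 88 to 118 mm above the underside (the top); about 0.19 kg; grasp it by the cap. Origin: centre of its underside, z up along the bottle. Starts standing in the red dish.
- dish_red: red round shallow drip dish, fixed to the worktop, 94 mm across, level floor 5 mm above the worktop, 83 mm wide inside, rim 10 mm above the worktop. Home of the bottle with the red cap; at the start another bottle stands in it. Origin: centre of its underside on the worktop, z up.
- dish_yellow: yellow round shallow drip dish, fixed to the worktop, 94 mm across, level floor 5 mm above the worktop, 83 mm wide inside, rim 10 mm above the worktop. Home of the bottle with the yellow cap; at the start another bottle stands in it. Origin: centre of its underside on the worktop, z up.
- dish_blue: blue round shallow drip dish, fixed to the worktop, 94 mm across, level floor 5 mm above the worktop, 83 mm wide inside, rim 10 mm above the worktop. Home of the bottle with the blue cap; at the start another bottle stands in it. Origin: centre of its underside on the worktop, z up.
- dish_grey: grey round shallow drip dish, fixed to the worktop, 94 mm across, level floor 5 mm above the worktop, 83 mm wide inside, rim 10 mm above the worktop. The spare dish: empty at the start. Origin: centre of its underside on the worktop, z up.
- tape_roll: roll of pink tape lying flat on the worktop between the dishes, 52 mm in diameter, 22 mm high, loose; a bystander. Origin: centre of its underside.
- timer: small white bench timer, 47 x 68 mm, 66 mm high, loose, behind the dishes; a bystander. Origin: centre of its underside.

How it is judged:
By the outcome, as a careful person would: the job done as asked, in the order asked, and still so for the second after the job is handed in, with the robot touching nothing.
It also fails if it takes over 120 s, if anything falls off the work surface, if the arm or the gripper's body presses on something with over 40 N, if the wrist force passes 120 N, or if a joint passes its speed limit or range.

## Working session

There is one attempt and no reset: what is moved stays moved. The work goes in short steps, each a Python script; the robot and the scene stay as the last script left them, time stands still between calls to the robot, and variables do not carry over. Pictures are saved under pics/ and viewed, and the job is handed in when it is done.

```bash
mkdir -p pics; ls; python3 - <<'E'
from bench import *
import cv2,numpy as np
for n in("scene","top"):
    s=snapshot(n); cv2.imwrite(f"pics/{n}0.png",s["frame"][:,:,::-1]); np.savez(f"{n}0.npz",**s)
    R=cv2.Rodrigues(np.array(s["rvec"],float))[0]; print(n,s["K"].tolist(),(-R.T@np.array(s["tvec"]).ravel()),R[2])
print(read_clock(),read_ee_rot(),read_finger_gap())
E
```

```text
pics
scene [[434.41790431831055, 0.0, 257.624057451947], [0.0, 434.41790431831055, 191.52151591704927], [0.0, 0.0, 1.0]] [875.98160958 649.91561269 733.15736163] [-0.33182599 -0.50193469 -0.79871965]
top [[420.92617046062196, 0.0, 254.7233921733746], [0.0, 420.92617046062196, 188.54357385801646], [0.0, 0.0, 1.0]] [454.6584682  198.74879087 871.45115268] [ 0.17236064  0.00542365 -0.98501898]
0.1 [ 8.39729716e-01  5.43003948e-01 -7.70255058e-04  3.49573205e-04] 0.9988615280957577
```

View pics/scene0.png

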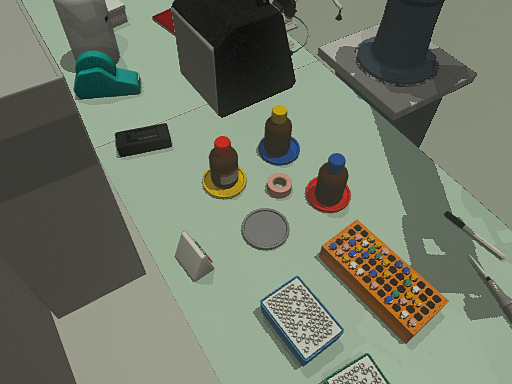

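View pics/top0.png

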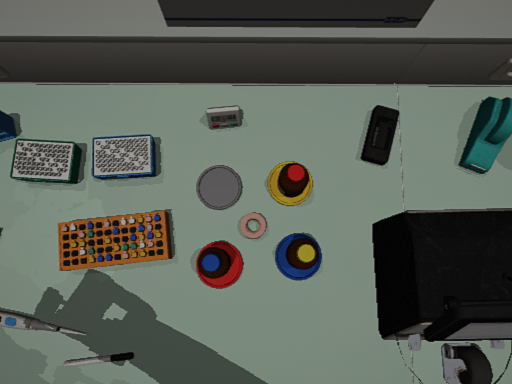

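Top view: grey dish at (219,187), yellow dish (290,183) holding the red cap, blue dish (298,257) holding yellow, red dish (220,264) holding blue, tape (252,225), timer (224,117). The tall black box (right) and the cabinet (top) are obstacles. Next I measure the positions from both views.

```bash
cat > vis.py <<'E'
import numpy as np,cv2
def ray(s,uv,z):
    R=cv2.Rodrigues(np.array(s["rvec"],float))[0]; t=np.array(s["tvec"],float).ravel()
    C=-R.T@t; d=R.T@np.linalg.inv(s["K"])@np.array([uv[0],uv[1],1.]); return C+d*(z-C[2])/d[2]
def world(s):
    R=cv2.Rodrigues(np.array(s["rvec"],float))[0]; t=np.array(s["tvec"],float).ravel()
    z=s["z_map"].astype(float); v,u=np.mgrid[:z.shape[0],:z.shape[1]]
    P=np.stack([u,v,np.ones_like(z)],-1)@np.linalg.inv(s["K"]).T*z[...,None]
    return (P-t)@R
def hsv(s): return cv2.cvtColor(np.ascontiguousarray(s["frame"]),cv2.COLOR_RGB2HSV)
def cmask(s,c):
    h,S,V=[hsv(s)[...,i] for i in range(3)]
    if c=="grey":
        return None
    m={"red":(h<8)|(h>172),"yellow":(h>21)&(h<33),"blue":(h>105)&(h<125)}[c]
    return m&(S>150)&(V>70)
def measure(s):
    W=world(s); out={}; roi=(W[...,0]>350)&(W[...,0]<650)&(W[...,1]>0)&(W[...,1]<340)
    for c in("red","yellow","blue"):
        m=cmask(s,c)&roi
        cap=m&(abs(W[...,2]-123)<4); dish=m&(W[...,2]<14)
        for nm,k in(("cap",cap),("dish",dish)):
            n,l,st,_=cv2.connectedComponentsWithStats(k.astype(np.uint8))
            if n<2: continue
            k=l==1+np.argmax(st[1:,4]); p=np.argwhere(k)[:,::-1].astype(np.float32)
            if nm=="cap":
                (cx,cy),_,_=cv2.fitEllipse(cv2.convexHull(p)) if len(p)>20 else cv2.minAreaRect(p)
                q=ray(s,(cx,cy),123)
            else:
                (cx,cy),ax,_=cv2.fitEllipse(cv2.convexHull(p)); q=ray(s,(cx,cy),8)
            out[c,nm]=(q.round(1)[:2].tolist(),k.sum(),W[k][:,2].mean().round(1),W[k].mean(0).round(1)[:2].tolist())
    return out
E
python3 - <<'E'
from vis import *
for n in("scene","top"):
    s=dict(np.load(n+"0.npz")); print(n)
    for k,v in measure(s).items(): print(k,v)
    W=world(s);H=hsv(s)
    for nm,uv in ((("grey",(219,187)),("tape",(252,225)),("timer",(224,117))) if n=="top" else (("grey",(265,229)),("tape",(279,185)),("timer",(195,255)))):
        print(nm,W[uv[1],uv[0]].round(1),H[uv[1],uv[0]])
    m=(H[...,1]<40)&(H[...,2]>50)&(W[...,0]>430)&(W[...,0]<560)&(W[...,1]>190)&(W[...,1]<330)&(W[...,2]<15)
    nn,l,st,ce=cv2.connectedComponentsWithStats(m.astype(np.uint8)); i=1+np.argmax(st[1:,4]); p=np.argwhere(l==i)[:,::-1].astype(np.float32)
    e=cv2.fitEllipse(cv2.convexHull(p)); print("grey",st[i],e,ray(s,e[0],8))
    t=(abs(W[...,2]-22)<5)&(W[...,0]>380)&(W[...,0]<550)&(W[...,1]>130)&(W[...,1]<280)
    print("tape",W[t].mean(0),W[t].min(0),W[t].max(0))
    t=(W[...,2]>18)&(W[...,0]>150)&(W[...,0]<900)&(W[...,1]>-250)&(W[...,1]<500)&(W[...,2]<700)
    nn,l,st,ce=cv2.connectedComponentsWithStats(t.astype(np.uint8))
    for i in range(1,nn):
        if st[i,4]>60:
            Q=W[l==i]; print(st[i],np.percentile(Q,2,axis=0).round(),np.percentile(Q,98,axis=0).round())
E
```

```text
scene
('red', 'cap') ([617.2, 129.2], np.int64(142), np.float64(121.8), [616.8, 127.8])
('red', 'dish') ([452.4, 275.0], np.int64(513), np.float64(6.3), [462.2, 281.2])
('yellow', 'cap') ([474.3, 112.8], np.int64(116), np.float64(122.0), [472.5, 110.9])
('yellow', 'dish') ([616.2, 129.9], np.int64(451), np.float64(5.7), [616.9, 145.8])
('blue', 'cap') ([454.7, 278.9], np.int64(139), np.float64(122.1), [454.1, 278.3])
('blue', 'dish') ([467.3, 116.5], np.int64(287), np.float64(6.1), [460.9, 137.3])
grey [610.8 279.    6.5] [ 38  18 112]
tape [523.4 198.7   0.8] [ 59  35 159]
timer [763.  286.5  58.6] [ 30  30 118]
grey [ 263  166   89   73 1988] ((305.64208984375, 200.68572998046875), (65.71475219726562, 96.64564514160156), 76.42793273925781) [502.77358932 265.84668438   8.        ]
tape [519.23952884 200.96294026  21.21835083] [453.61726856 130.05465505  17.09999041] [549.96654848 279.32994332  26.98441587]
[    0     0   210   384 21669] [840. 243. 199.] [899. 489. 526.]
[  171     0   136   116 11479] [ 282. -213.   25.] [545. -36. 236.]
[110  76  30  15 285] [ 654. -250.   19.] [ 
[... 1445 characters left out ...]
3] [ 838. -230.   27.] [892. 484. 275.]
[206 105  34  22 611] [738. 238.  20.] [767. 301.  68.]
[ 362  105   37   59 1445] [662. -89.  22.] [775. -22.  37.]
[461 130  22  39 454] [ 650. -249.   19.] [ 719. -226.   55.]
[ 106  134   49   45 1913] [624. 412.  26.] [707. 498.  57.]
[277 163  32  34 841] [588. 104.  27.] [640. 157. 125.]
[  372   208   140   176 17892] [ 324. -189.   39.] [536. -35. 353.]
[ 100  211   71   55 3153] [453. 376.  30.] [547. 497.  53.]
[240 213  26  26 385] [504. 184.  19.] [552. 231.  26.]
[286 238  33  32 821] [445.  88.  41.] [498. 141. 125.]
[198 247  33  32 815] [429. 252.  41.] [480. 304. 125.]
[ 441  342   52   42 1845] [ 262. -161.  121.] [ 323. -115.  200.]
```

```bash
cat > arm.py <<'E'
from bench import *
import numpy as np
A=np.radians(20); Q=[float(np.cos(A/2)),float(np.sin(A/2)),0.,0.]
HI=245
def pick(x,y):
    move_pose([x,y,HI-20],Q); 
    print("hit descending" if movel([x,y,93],speed=120,max_force=10) else "at cap",read_position())
    clamp(); print("gap mm",read_finger_gap()*94, read_wrist_force()); movel([x,y,HI],speed=150)
    print("lifted gap",read_finger_gap()*94,"F",read_wrist_force(),read_clock())
def place(x,y):
    movel([x,y,HI],speed=200); movel([x,y,103],speed=120)
    print("contact",movel([x,y,91],speed=15,max_force=5),read_position(),read_wrist_force())
    let_go(); pause(.2); movel([x,y,HI-20],speed=150); print("t",read_clock())
E
python3 - <<'E'
from vis import *
G=[]
for n in("scene","top"):
    s=dict(np.load(n+"0.npz")); W=world(s)
    lab=cv2.cvtColor(np.ascontiguousarray(s["frame"]),cv2.COLOR_RGB2LAB).astype(float)
    uv=(265,229) if n=="scene" else (219,187); ref=lab[uv[1],uv[0]]
    # rim+floor: differs from green worktop in a channel
    m=(abs(lab[...,1]-ref[1])<6)&(abs(lab[...,2]-ref[2])<6)&(np.hypot(W[...,0]-608,W[...,1]-279)<60)
    _,l,st,_=cv2.connectedComponentsWithStats(m.astype(np.uint8)); i=1+np.argmax(st[1:,4])
    p=np.argwhere(l==i)[:,::-1].astype(np.float32); e=cv2.fitEllipse(cv2.convexHull(p)); print(n,st[i],e,ray(s,e[0],8))
from arm import *
for p in[(454.2,279.3),(473,112.9),(616.3,129.1),(609,279)]:
    for z in(91,245): print(p,z,np.round(solve_ik([*p,z],Q),2))
E
```

```text
scene [ 240  208   50   43 1627] ((264.655517578125, 228.94912719726562), (42.509212493896484, 48.77738571166992), 89.1661148071289) [611.88186137 279.28061212   8.        ]
top [ 197  165   45   45 1567] ((218.8539276123047, 186.9961395263672), (44.14206314086914, 44.90279006958008), 74.73442840576172) [608.52936082 278.30010477   8.        ]
(454.2, 279.3) 91 [ 0.34  0.11  1.94 -0.    1.09 -0.01]
(454.2, 279.3) 245 [ 0.34 -0.06  1.81 -0.    1.39 -0.01]
(473, 112.9) 91 [ 0.   -0.    2.05 -0.    1.09 -0.35]
(473, 112.9) 245 [ 0.   -0.18  1.92 -0.    1.4  -0.35]
(616.3, 129.1) 91 [ 0.03  0.32  1.69 -0.    1.13 -0.32]
(616.3, 129.1) 245 [ 0.03  0.17  1.57 -0.    1.4  -0.32]
(609, 279) 91 [ 0.26  0.41  1.58 -0.    1.16 -0.09]
(609, 279) 245 [ 0.26  0.26  1.46 -0.    1.41 -0.09]
```

Both views agree to within about 3 mm. Moving blue to the grey dish.

```bash
python3 - <<'E'
from arm import *
import cv2
pick(454.2,279.3)
s=snapshot("scene"); cv2.imwrite("pics/held1.png",s["frame"][:,:,::-1])
place(610.2,278.8)
for n in("scene","top"):
    s=snapshot(n); cv2.imwrite(f"pics/{n}1.png",s["frame"][:,:,::-1])
E
```

```text
at cap [454.87542716 279.5877506   93.88042409]
gap mm 30.030493054661797 [-0.22290192  0.24627587 -0.24910699]
lifted gap 30.01177608163827 F [ 0.27962342  0.97926409 -3.09582244] 4.8833
contact True [609.94016863 278.72461484  92.8888338 ] [ 0.33743738 -0.0076483   4.3778667 ]
t 10.1667
```

View pics/held1.png

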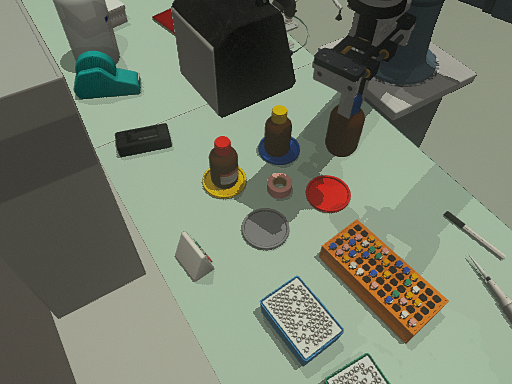

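View pics/scene1.png

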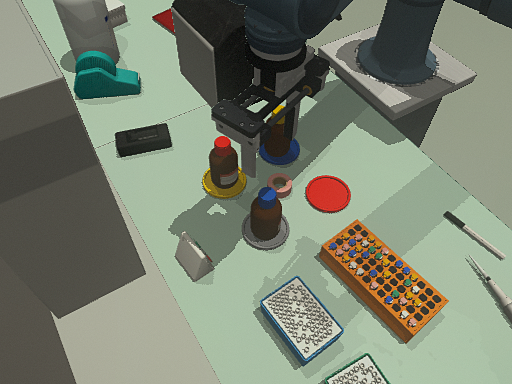

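Blue now stands in the grey dish, at (266,215) in the scene view, and the red dish at (328,194) is empty. Next: red to the red dish, then yellow to the yellow dish.

```bash
python3 - <<'E'
from arm import *
from vis import *
pick(616.3,129.1)
s=snapshot("scene"); cv2.imwrite("pics/held2.png",s["frame"][:,:,::-1])
m=measure(s); print({k:m.get(k) for k in[("red","dish"),("yellow","dish"),("yellow","cap"),("blue","cap")]})
place(451.5,274.8)
pick(473,112.9)
s=snapshot("scene"); cv2.imwrite("pics/held3.png",s["frame"][:,:,::-1]);m=measure(s); print({k:m.get(k) for k in[("blue","dish"),("yellow","dish"),("red","cap"),("blue","cap")]})
E
```

```text
at cap [617.09204216 129.13354619  94.07829366]
gap mm 30.28938106016594 [ 0.29488968  0.3660976  -0.57526499]
lifted gap 30.00368328776954 F [-0.01999318 -0.46996211 -3.31527592] 14.325
{('red', 'dish'): ([452.2, 274.9], np.int64(1245), np.float64(5.3), [451.1, 273.4]), ('yellow', 'dish'): ([616.9, 131.4], np.int64(1082), np.float64(5.2), [614.0, 129.1]), ('yellow', 'cap'): ([474.4, 113.4], np.int64(127), np.float64(121.6), [472.9, 111.7]), ('blue', 'cap'): ([610.7, 278.6], np.int64(175), np.float64(122.0), [610.2, 277.9])}
contact True [451.29202517 274.73023037  92.83812492] [-0.66956357 -0.5046959   5.01332535]
t 19.925
at cap [473.68986567 112.97709657  93.81846464]
gap mm 30.580315868438024 [ 0.05681925 -0.98984508 -0.64254103]
lifted gap 30.44519643713139 F [-0.70421412  0.17345426 -2.44315572] 24.0333
{('blue', 'dish'): ([469.1, 115.9], np.int64(743), np.float64(5.4), [466.3, 118.1]), ('yellow', 'dish'): ([616.8, 131.6], np.int64(1065), np.float64(5.3), [613.9, 129.2]), ('red', 'cap'): ([453.4, 274.5], np.int64(150), np.float64(121.9), [452.6, 273.2]), ('blue', 'cap'): ([610.8, 278.6], np.int64(177), np.float64(121.9), [610.2, 277.8])}
```

View pics/held3.png

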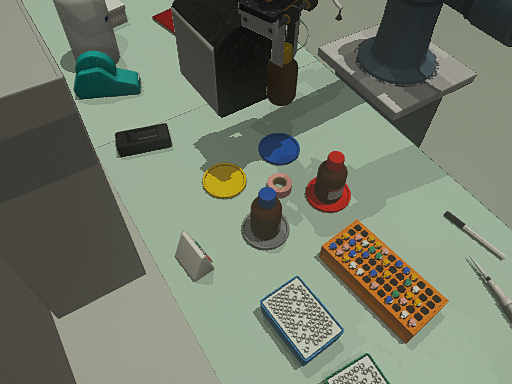

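Red stands in the red dish (cap at 336,158). Yellow is held, and the yellow (224,181) and blue (279,149) dishes are empty.

```bash
python3 - <<'E'
from arm import *
from vis import *
place(616.5,130.5)
pick(610.2,278.5)
place(467.3,115.6)
move_pose([300,450,300],Q)
pause(.5)
for n in("scene","top"):
    s=snapshot(n); cv2.imwrite(f"pics/{n}4.png",s["frame"][:,:,::-1]); print(n)
    for k,v in measure(s).items(): print(k,v)
    W=world(s)
    for a,b,z in(((490,570),(170,245),(17,27)),((730,790),(230,310),(20,75))):
        t=(W[...,0]>a[0])&(W[...,0]<a[1])&(W[...,1]>b[0])&(W[...,1]<b[1])&(W[...,2]>z[0])&(W[...,2]<z[1]); s0=world(dict(np.load(n+"0.npz"))); 
        t0=(s0[...,0]>a[0])&(s0[...,0]<a[1])&(s0[...,1]>b[0])&(s0[...,1]<b[1])&(s0[...,2]>z[0])&(s0[...,2]<z[1])
        print("bystander shift",(np.median(W[t],0)-np.median(s0[t0],0)).round(1),t.sum(),t0.sum())
print(read_clock())
E
```

```text
contact True [616.10403658 130.42556655  92.67773685] [-0.80004827 -0.57910446  5.03029142]
t 29.2667
at cap [610.95790215 278.71555709  94.17607127]
gap mm 30.432956211625005 [-0.0604764   0.33988308  0.00772432]
lifted gap 30.27076825375202 F [-0.20794457 -1.07477816 -2.36434213] 33.325
contact True [467.069288   115.56669675  92.84905111] [0.21310255 0.20979385 4.21690188]
t 38.8583
scene
('red', 'cap') ([454.3, 274.4], np.int64(152), np.float64(121.8), [452.6, 273.0])
('red', 'dish') ([452.4, 275.0], np.int64(568), np.float64(6.0), [460.7, 284.4])
('yellow', 'cap') ([617.3, 131.0], np.int64(150), np.float64(121.8), [616.5, 129.2])
('yellow', 'dish') ([615.3, 128.8], np.int64(448), np.float64(5.6), [618.5, 145.3])
('blue', 'cap') ([468.3, 116.4], np.int64(110), np.float64(122.0), [467.6, 115.4])
('blue', 'dish') ([468.3, 115.2], np.int64(264), np.float64(6.7), [468.5, 132.1])
bystander shift [0.4 0.1 0. ] 320 322
bystander shift [ 0.1  0.5 -0.3] 840 840
top
('red', 'cap') ([451.4, 274.9], np.int64(249), np.float64(123.5), [451.3, 274.8])
('red', 'dish') ([449.8, 274.6], np.int64(807), np.float64(7.7), [448.8, 267.8])
('yellow', 'cap') ([614.9, 130.5], np.int64(224), np.float64(123.3), [615.1, 130.5])
('yellow', 'dish') ([617.6, 130.3], np.int64(588), np.float64(7.6), [603.8, 134.2])
('blue', 'cap') ([466.9, 116.6], np.int64(234), np.float64(123.5), [467.0, 116.9])
('blue', 'dish') ([466.9, 114.8], np.int64(633), np.float64(7.9), [460.7, 121.5])
bystander shift [ 0.1  0.8 -0.2] 383 384
bystander shift [ 0.2  0.4 -0.5] 601 601
40.8833
```

View pics/scene4.png

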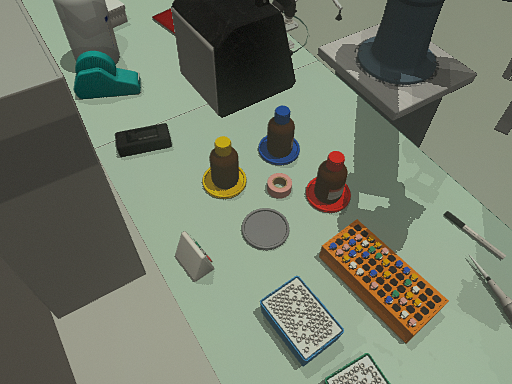

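View pics/top4.png

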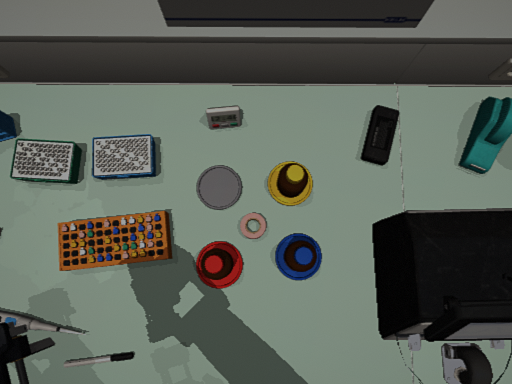

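All caps match their dishes: red (336,158), yellow (223,144) and blue (282,113) in the scene view. The grey dish is empty, and the tape and timer have not moved.

```bash
python3 -c "
from bench import *
hand_in()"
```

```text
the job is handed in; nothing more can be done
```

The three bottles now each stand in the dish of their cap colour, and the job is handed in. I parked blue in the grey dish, then moved red to red, yellow to yellow, and blue from grey to blue. Each bottle was held by its cap, and none was set on the bare worktop. The robot clock read about 41 s at the last check.

- **Placement:** in both cameras each bottle is within about 3 mm of its dish centre, against about 13 mm of room inside the rim. The cap tops read 122–123 mm, against 123 mm expected for a bottle standing flat.
- **Bystanders:** the tape roll and timer show shifts under 1 mm, which is measurement noise, and the grey dish is empty again.
- **Forces:** each set-down stopped on contact at about 5 N.
- **Disagreements:** the two cameras differed by 1–3 mm on some positions, consistent with the calibration. No check failed.

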